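# Show the deck plate's edge to the code reader

## Task

With the fingertips, push the flat aluminium plate along the wooden ledge, towards the round code reader, until its coded end sticks out about 3 cm past the end of the ledge, lying flat and straight. Then press the button on top of the reader to take the reading, and let go of it. Do not pick the plate up or let it drop, do not press the button early, and leave everything else standing where it is.

Things in the scene. Friction and masses are not known exactly. Their poses are not given: they have to be found in the camera images.
- ledge: Fixed low wooden riser shelf, 220 (its x) by 400 (its y, the long direction) by 70 mm high, turned up to 0.12 rad from the table's axes. Origin on the table under its centre; its top surface is 70 mm above the origin and its two ends are at y = +200 and y = -200 mm. A lip 8 mm thick and 10 mm high runs along its far long side (x = +102 to +110 mm); front side and both ends are open.
- plate: Loose bare aluminium plate lying flat on the ledge, 85 (its x) by 130 (its y) by 6 mm thick, about 0.13 to 0.24 kg, with dark code marks on both 85 mm wide end faces. Origin at the centre of its underside; x and y within 0.15 rad of the ledge's. It slides with a friction force of about 0.6 to 1.7 N and tips off if more than half of it overhangs.
- reader: Fixed round code reader, white with a black window band all around, standing on the table beyond one end of the ledge (either end, 295 mm from the ledge's centre along its y): 76 mm diameter foot, 68 mm body, 96 mm high without the button's housing. Origin at the centre of its underside. Its nearest surface (the foot) is about 57 mm from the ledge's end.
- read_button_top (a point): Centre of the top of the grey push button (36 mm diameter) on top of the reader; pressed straight down.
- read_button (a joint): Travel of that button in m: 0 released, 0.006 fully down (about 4 N); a spring returns it. The reading is taken when it is pressed beyond 0.004.
- jar: Loose bystander: amber jar, 66 mm diameter, 85 mm high, on the table beyond the ledge's other end (295 mm from its centre). Origin under its centre.
- vial_a: Loose bystander: amber vial, 23 mm diameter, 46 mm high, standing on the ledge near its lip (about 85 mm to the lip's side of the centre line). Origin under its centre.
- vial_b: Loose bystander: a vial like vial_a, near the lip on the other half of the ledge. Origin under its centre.
- collar: Loose bystander: steel collar, 28 mm diameter, 20 mm high, on the ledge near the lip between the vials. Origin under its centre.
- rack: Loose bystander: white vial rack block with eight holes, 60 by 120 by 30 mm, on the table to the robot's right. Origin under its centre.
- wrench: Loose bystander: steel wrench lying on the table to the robot's left.
There are look-alikes about, which are no part of the job. There is more than one size of the plate; the one meant has the size given above.

How it is judged:
By the outcome, as a careful person would: the job done as asked, in the order asked, and still so for the second after the job is handed in, with the robot touching nothing.
It also fails if it takes over 58 s, if anything falls off the work surface, if the arm or the gripper's body presses on something with over 40 N, if the wrist force passes 120 N, or if a joint passes its speed limit or range.

## Robot

A 6-joint arm with a two-finger parallel gripper is mounted at the origin on the work surface. World frame = base frame: x ahead of the robot, y to its left, z up, the work surface at z = 0. Lengths are in m, angles in degrees, forces in N, time in s.
With the tool pointing down it reaches from about 0.35 to 0.875 m from the base axis. Payload 4.2 kg.
Tool frame: the origin (TCP) lies midway between the tips of the shut fingers; the grasp point (between the pads) lies 19 mm behind it (robot.grasp_offset is the distance from the TCP to the grasp point, in m); z points along the fingers, x is the direction in which the jaws open and shut, and the axes are right-handed (so a half turn about z gives the same grasp; the last joint's range is limited). The gripper opens to 85 mm and grips with 20 to 120 N. Pads are 22 mm wide; open, the fingers measure 114 mm over their backs; the gripper's body (76 mm by 85 mm) begins 54 mm behind the grasp point. The pads swing forward as they close: fully open they stand 13 mm farther back than shut.
Start: joints at [-54.225, 22.042, 0.453, 0, -68.411, -14.817], TCP at [0.224, -0.584, 0.231] pointing down, gripper open.
Joint ranges: [-179.83, 179.83], [-69.29, 118.12], [-61.27, 80.66], [-181.25, 117.63], [-171.15, -9.14], [-177.46, 177.46]. Speed limits (degrees/s): [159.86, 159.86, 180, 180, 180, 180].

## Interface

Orientations are given as a 3x3 rotation matrix whose columns are the frame's x, y, z axes.
In Python, from cell import robot, cams, spotter gives the robot as it stands. The module is installed in compiled form; this text tells all that it offers.
- The arm moves only by the shell command python3 -m creep 'ROWS'. ROWS is JSON, a list that holds one entry, the list of rows, each a list of 7 numbers: the closure, from 0 (fully open) to 1 (shut), then the shift along the world's x, y, z scaled (see below), then the turn, a rotation vector about the world's x, y, z scaled (see below). A call has 1 to 12 rows; each row shifts and turns the commanded pose from where the row before left it; what a row does not reach is not made up. The controller multiplies each number of a shift by 0.2 m and each number of a turn by 45 degrees. A row lasts 1/8 s, in which the tool goes at most 62.5 mm and 10.7 degrees, less where a joint would pass 70% of its speed; a pose out of reach is approached as far as the arm can. A call with a number of a shift or a turn outside -1 to 1 is refused whole. A call with a gripper value outside its range is refused whole. The fingers move at their own pace and stop on an object; the grip force is fixed at half the most. Time passes only in rows, so rows that do not move let the fingers close. It gives the time, the measured TCP pose, the force and the opening at its end, in the units of the state.
- robot.read_state(): the state, without advancing time (a new reading comes with each control period).
- cams.snapshot(name): name is "scene" or "top"; returns a dict with "image" (384x512x3 uint8, red, green, blue), "range_z" (384x512 float32, m along the optical axis (not along the pixel's ray), 0 where there is no reading), "vfov" (degrees; the focal length in pixels is half the picture's height over the tangent of half this angle, whatever the lens; pixels are square), "cx", "cy" (the principal point, pixels), "pose" (4x4, takes a point from camera to world coordinates). Camera axes: x right, y down, z forward; pixel columns grow to the right and rows downward; lengths in m; the calibration is good to about 2 mm. A picture is of the moment at which its call begins.
- robot.job_done(): hands the job in, once; it reports no verdict.
Trained networks look in a picture, given as the dict that the camera call returned (one of the last four; its "shot" number tells which), for a name from the list of things; names that differ only in an ending like _2 or _b are one class to them, and where a whole thing is asked for, a point or a joint stands for the part that bears it (a point fixed in the world has none). Each returns a list of dicts, best first, with "p" (0 to 1); they miss things now and then, are a little off and sometimes report something else, mostly with a low value. They report only what shows in the picture. A call takes as long as a camera call. They do not tell look-alikes from the thing itself.
- spotter.look_for(picture, thing): "box" ([left, top, width, height] in pixels, round what is visible of it).
- spotter.mark_of(picture, thing): "uv" ([column, row] in pixels: a listed point, or the origin of a listed thing).
The state is a dict: "clock": time; "joints": joint angles; "dq": joint speeds; "joint_torque": joint torques, N m; "ee_pos": TCP position; "eef_rot": TCP orientation; "wrist_force": force on the tool from outside, world axes, zero at the start; "ft_torque": the same for the moment, N m; "width": finger opening in m.
Only numpy, scipy, OpenCV 4.12 (cv2) and the standard library are available. Lean on these libraries where they do the work, as an engineer would, in place of code of your own. Each camera call takes 0.05 s, during which the arm holds its last target.

## Working session

There is one attempt and no reset: what is moved stays moved. The work goes in short steps, Python scripts to look and compute and a shell command to move; the robot and the scene stay as the last step left them, time stands still between calls to the robot, and variables do not carry over. Pictures are saved under pics/ and viewed, and the job is handed in when it is done.

```bash
mkdir -p pics
python3 - <<'E'
from cell import robot,cams,spotter
import cv2,numpy as np
s=robot.read_state();print(s['clock'],s['ee_pos'],s['eef_rot'],s['width'])
for n in['scene','top']:
    p=cams.snapshot(n);cv2.imwrite(f'pics/{n}0.png',p['image'][:,:,::-1])
    print(n,p['vfov'],p['cx'],p['cy'],np.round(p['pose'],3).tolist())
    np.savez(f'{n}0.npz',**{k:p[k] for k in('image','range_z','vfov','cx','cy','pose')})
    for t in['ledge','plate','reader','read_button_top','jar','vial_a','collar','rack','wrench']:
        a=spotter.look_for(p,t) ;b=spotter.mark_of(p,t)
        print(t,[(np.round(q['box']).tolist(),round(q['p'],2)) for q in a],[(np.round(q['uv'],1).tolist(),round(q['p'],2)) for q in b])
print(robot.read_state()['clock'])
E
```

```text
0.0 [ 0.22335073 -0.58308579  0.23021968] [[-3.57534107e-01  9.33899665e-01 -8.82364675e-04]
 [ 9.33897441e-01  3.57535183e-01  2.04038534e-03]
 [ 2.22099160e-03 -9.45307629e-05 -9.99997529e-01]] 0.08550240383059511
scene 44.63169405784586 255.0723087610821 187.52532292520308 [[0.689, 0.511, -0.514, 1.088], [0.724, -0.505, 0.469, -0.496], [-0.02, -0.696, -0.718, 0.967], [0.0, 0.0, 0.0, 1.0]]
ledge [([169.0, 158.0, 173.0, 135.0], 0.9)] [([254.9, 233.5], 0.8)]
plate [([219.0, 194.0, 60.0, 46.0], 0.82), ([302.0, 114.0, 59.0, 31.0], 0.7)] [([250.0, 214.2], 0.56)]
reader [([142.0, 264.0, 36.0, 57.0], 0.84)] [([161.5, 302.9], 0.59)]
read_button_top [([149.0, 264.0, 16.0, 23.0], 0.55)] [([157.9, 272.1], 0.63)]
jar [([324.0, 152.0, 22.0, 40.0], 0.62)] [([332.1, 183.5], 0.77)]
vial_a [([301.0, 209.0, 6.0, 16.0], 0.67), ([142.0, 268.0, 41.0, 53.0], 0.67)] [([237.8, 271.4], 0.69), ([306.8, 221.8], 0.55), ([99.3, 253.7], 0.18)]
collar [([148.0, 271.0, 16.0, 14.0], 0.62), ([271.0, 230.0, 12.0, 13.0], 0.48)] [([276.6, 239.2], 0.59), ([162.2, 301.0], 0.36), ([98.3, 252.9], 0.27)]
rack [([72.0, 230.
[... 444 characters left out ...]
0, 30.0], 0.92), ([88.0, 197.0, 59.0, 64.0], 0.91), ([363.0, 181.0, 14.0, 10.0], 0.62)] [([271.4, 187.7], 0.98), ([112.6, 227.6], 0.56)]
reader [([350.0, 174.0, 30.0, 32.0], 0.65)] [([360.2, 190.2], 0.73)]
read_button_top [([362.0, 182.0, 14.0, 10.0], 0.69), ([156.0, 167.0, 30.0, 26.0], 0.34)] [([369.5, 187.0], 0.7)]
jar [([158.0, 168.0, 24.0, 26.0], 0.73)] [([171.4, 182.4], 0.97)]
vial_a [([238.0, 148.0, 13.0, 13.0], 0.62)] [([310.5, 156.2], 0.41), ([241.0, 154.0], 0.36)]
collar [] [([271.1, 156.2], 0.37)]
rack [([373.0, 258.0, 25.0, 25.0], 0.88)] [([375.6, 267.7], 0.73), ([179.5, 257.0], 0.52), ([269.4, 155.4], 0.49)]
wrench [([159.0, 229.0, 40.0, 52.0], 0.76)] [([177.9, 256.0], 0.65)]
1.9
```

Run:
```python
import cv2
for n in['scene','top']:
    i=cv2.imread(f'pics/{n}0.png')
    i=i[90:330,60:380] if n=='scene' else i[120:300,80:420]
    cv2.imwrite(f'pics/{n}0c.png',cv2.resize(i,None,fx=2.3,fy=2.3,interpolation=cv2.INTER_CUBIC))
```

```text
(no output)
```

View pics/scene0c.png

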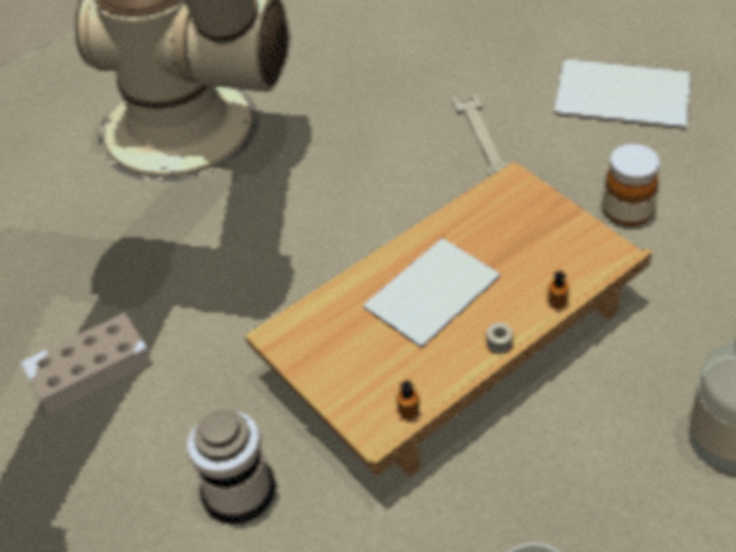

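View pics/top0c.png

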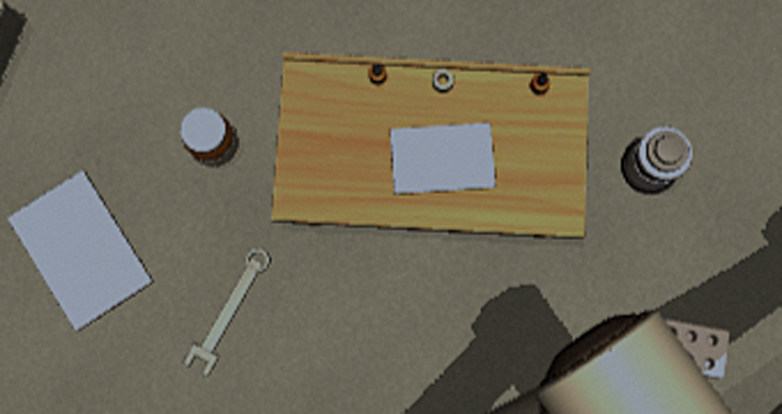

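The scene view shows the ledge around (255,230) with a white plate on it at (250,215). The reader is at (160,295), beyond the robot's right end, and the jar is at (334,172). Vials are at (237,262) and (303,216), the collar at (277,236).
Things that could be taken for the plate are the one on the ledge (top 271,188) and a bigger sheet on the table (top 113,228; scene 331,129). I take the one on the ledge, and will check its size now.

```bash
cat > h.py <<'E'
import numpy as np,cv2
def cloud(p):
    h,w=p['range_z'].shape;f=h/2/np.tan(np.radians(float(p['vfov']))/2)
    u,v=np.meshgrid(np.arange(w),np.arange(h));z=p['range_z']
    P=np.stack([(u-p['cx'])/f*z,(v-p['cy'])/f*z,z,np.ones_like(z)],-1)@np.array(p['pose']).T
    return P[...,:3]
def raw(p,u,v,z0):
    f=p['range_z'].shape[0]/2/np.tan(np.radians(float(p['vfov']))/2);T=np.array(p['pose'])
    d=T[:3,:3]@np.array([(u-p['cx'])/f,(v-p['cy'])/f,1]);return T[:3,3]+d*(z0-T[2,3])/d[2]
def rect(p,mask,z0):
    c=max(cv2.findContours(mask.astype(np.uint8),0,cv2.CHAIN_APPROX_NONE)[0],key=cv2.contourArea)[:,0]
    Q=np.array([raw(p,u,v,z0)[:2] for u,v in c])
    return cv2.minAreaRect((Q*1000).astype(np.float32)),len(c)
def platemask(p,box):
    im=p['image'].astype(int);sat=im.max(2)-im.min(2)
    l,t,w,h=box;m=np.zeros(sat.shape,bool);m[t:t+h,l:l+w]=True
    return m,sat
E
python3 - <<'E'
from h import *
for n,pb,lb,bb in[('scene',(205,180,90,75),(160,150,200,150),(130,255,60,75)),('top',(246,170,52,40),(190,130,155,100),(345,165,45,50))]:
    p=dict(np.load(n+'0.npz'));P=cloud(p);im=cv2.cvtColor(p['image'],cv2.COLOR_RGB2HSV).astype(int)
    def bx(b):
        m=np.zeros(P.shape[:2],bool);m[b[1]:b[1]+b[3],b[0]:b[0]+b[2]]=1;return m
    pm=bx(pb)&(im[...,1]<70)&(im[...,2]>110)&(P[...,2]>.06)
    pm=cv2.morphologyEx(pm.astype(np.uint8),cv2.MORPH_OPEN,np.ones((3,3)))
    print(n,'plate',rect(p,pm,.076),'z',np.median(P[pm>0][:,2]))
    lm=bx(lb)&(P[...,2]>.06)&(P[...,2]<.078)
    print('ledge',rect(p,lm,.07),'z',np.median(P[lm][:,2]))
    bm=bx(bb)&(P[...,2]>.09); Q=P[bm];
    print('reader z',np.percentile(Q[:,2],[5,50,90,99]))
    bt=bx(bb)&(P[...,2]>np.percentile(Q[:,2],99)-.006);print('button',P[bt].mean(0),np.ptp(P[bt],axis=0),bt.sum())
    rt=bx(bb)&(abs(P[...,2]-.097)<.006);print('rim',(P[rt].max(0)+P[rt].min(0))/2)
    o=bx(lb)&(P[...,2]>.084);k,lab,st,ce=cv2.connectedComponentsWithStats(o.astype(np.uint8))
    for i in range(1,k):
        if st[i,4]>5: print('obj',ce[i],P[lab==i].mean(0).round(3),P[lab==i][:,2].max().round(3))
E
```

```text
scene plate (((508.2474670410156, 5.117485046386719), (87.51516723632812, 132.44125366210938), 5.353233814239502), 119) z 0.07708322748960683
ledge (((530.2095336914062, 20.437896728515625), (407.3288879394531, 226.5325927734375), 88.36583709716797), 642) z 0.07129965465553001
reader z [0.09385856 0.10815999 0.11963339 0.96680796]
button [ 1.08794648 -0.49618938  0.96680796] [0. 0. 0.] 20
rim [ 0.52192451 -0.27495143  0.09703556]
obj [335.82296651 159.5645933 ] [0.537 0.313 0.086] 0.091
obj [302.88659794 214.83505155] [0.622 0.083 0.11 ] 0.967
obj [277.34831461 235.04494382] [0.611 0.007 0.09 ] 0.093
obj [237.29059829 262.76923077] [ 0.61  -0.12   0.101] 0.121
obj [165.30693069 281.65676568] [ 0.54  -0.265  0.105] 0.967
top plate (((510.55718994140625, 6.554252624511719), (86.36537170410156, 129.2313995361328), 5.1974287033081055), 139) z 0.07592924714280547
ledge (((528.7661743164062, 20.498870849609375), (399.73193359375, 223.837890625), 88.43708038330078), 490) z 0.07059968180213105
reader z [0.09247833 0.10627739 0.11906224 1.46275407]
button [0.22603568 0.05681613 1.46275407] [0. 0. 0.] 9
rim [ 0.5195458  -0.27338982  0.09694253]
obj [243.84615385 151.73076923] [0.612 0.092 0.103] 0.123
obj [272.18867925 154.35849057] [0.61  0.009 0.09 ] 0.096
obj [314.64285714 156.23214286] [ 0.604 -0.115  0.103] 0.119
```

The plate measures 86 x 130 mm at 76 mm height, so it is the right one. It is turned about 6.8° from the ledge, and the reader is at the −y end. The plan is to push with two spread fingertips on the trailing end face, which also squares the plate up.

```bash
python3 -m creep '[[[0.4,0.1,0.25,0,0,0,0.107],[0.4,0.1,0.25,0,0,0,0.107],[0.4,0.1,0.25,0,0,0,0.107],[0.4,0.1,0.25,0,0,0,0.107],[0.4,0.1,0.25,0,0,0,0.107],[0.4,0.1,0.25,0,0,0,0.107],[0.4,0.1,0.25,0,0,0,0.107],[0.4,0.1,0.25,0,0,0,0.107],[0.4,0.1,0.25,0,0,0,0.107],[0.4,0.1,0.25,0,0,0,0.107],[0.4,0.1,0.25,0,0,0,0.107],[0.4,0.1,0.25,0,0,0,0.107]]]'
```

```text
clock: 3.4
ee_pos: [0.464, 0.0182, 0.2318]
eef_rot: [[-0.981, 0.192, 0.001], [0.192, 0.981, 0.0], [-0.001, 0.0, -1.0]]
wrist_force: [0.1, -0.1, -0.4]
width: 0.0515
```

```bash
python3 -m creep '[[[0.4,0.115,0.235,0,0,0,0.107],[0.4,0.115,0.235,0,0,0,0.105],[0.4,0,0,-0.2,0,0,0],[0.4,0,0,-0.2,0,0,0],[0.4,0,0,-0.2,0,0,0],[0.4,0,0,0,0,0,0]]]'
python3 - <<'E'
from cell import cams,robot
import cv2
from h import *
for n in['scene','top']:
    p=cams.snapshot(n);i=p['image'][:,:,::-1];i=i[130:290,150:350] if n=='scene' else i[130:230,190:340]
    cv2.imwrite(f'pics/{n}1.png',cv2.resize(i,None,fx=3.5,fy=3.5,interpolation=cv2.INTER_CUBIC))
print(robot.read_state()['ee_pos'])
E
```

```text
clock: 4.15
ee_pos: [0.5076, 0.1094, 0.1088]
eef_rot: [[-1.0, 0.03, -0.006], [0.03, 1.0, -0.003], [0.006, -0.003, -1.0]]
wrist_force: [-0.3, -0.3, -0.3]
width: 0.0511
[0.51050246 0.11062558 0.11243572]
```

View pics/scene1.png

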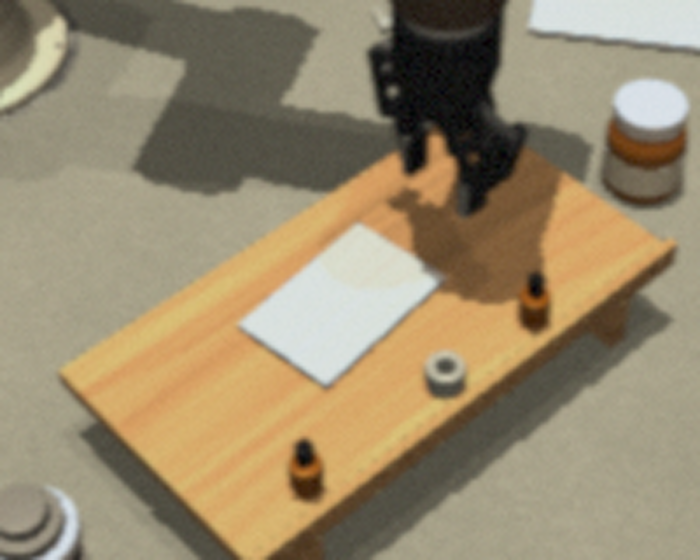

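View pics/top1.png

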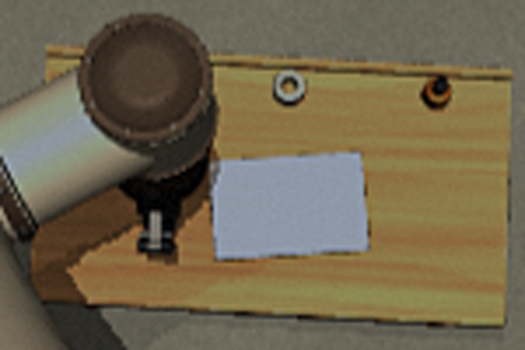

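The fingers stand over the ledge behind the plate's far end (scene1 crop at 410–470,170–210) and clear the vial and the jar. Next I lower and feel for the ledge surface.

```bash
python3 -m creep '[[[0.4,0,0,-0.12,0,0,0],[0.4,0,0,-0.065,0,0,0],[0.4,0,0,0,0,0,0],[0.4,0,0,0,0,0,0]]]'; python3 -m creep '[[[0.4,0,0,-0.01,0,0,0],[0.4,0,0,0,0,0,0]]]';python3 -m creep '[[[0.4,0,0,-0.01,0,0,0],[0.4,0,0,0,0,0,0]]]'
```

```text
clock: 4.75
ee_pos: [0.5104, 0.1107, 0.0754]
eef_rot: [[-1.0, 0.03, 0.002], [0.03, 1.0, 0.001], [-0.002, 0.001, -1.0]]
wrist_force: [0.2, -0.5, -0.7]
width: 0.0513
clock: 5.0
ee_pos: [0.5097, 0.1104, 0.0726]
eef_rot: [[-1.0, 0.03, 0.0], [0.03, 1.0, 0.0], [-0.0, 0.0, -1.0]]
wrist_force: [0.6, -0.4, -0.4]
width: 0.0513
clock: 5.25
ee_pos: [0.5095, 0.1103, 0.0702]
eef_rot: [[-1.0, 0.03, -0.0], [0.03, 1.0, -0.0], [0.0, -0.0, -1.0]]
wrist_force: [0.3, 0.7, -0.6]
width: 0.0515
```

```bash
for i in 1; do :; done; python3 -m creep '[[[0.4,0,0,-0.01,0,0,0],[0.4,0,0,0,0,0,0]]]'; python3 -m creep '[[[0.4,0,0,-0.005,0,0,0],[0.4,0,0,0,0,0,0]]]';python3 - <<'E'
from cell import cams,robot
import cv2
p=cams.snapshot('scene');i=p['image'][:,:,::-1][150:230,220:320]
cv2.imwrite('pics/s2.png',cv2.resize(i,None,fx=7,fy=7,interpolation=cv2.INTER_CUBIC))
E
```

```text
clock: 5.5
ee_pos: [0.5094, 0.1103, 0.0681]
eef_rot: [[-1.0, 0.03, -0.0], [0.03, 1.0, -0.0], [0.0, -0.0, -1.0]]
wrist_force: [0.5, -0.8, 0.3]
width: 0.0509
clock: 5.75
ee_pos: [0.5095, 0.1104, 0.0672]
eef_rot: [[-1.0, 0.03, -0.0], [0.03, 1.0, -0.0], [0.0, -0.0, -1.0]]
wrist_force: [-0.8, -0.1, -0.1]
width: 0.0511
```

View pics/s2.png

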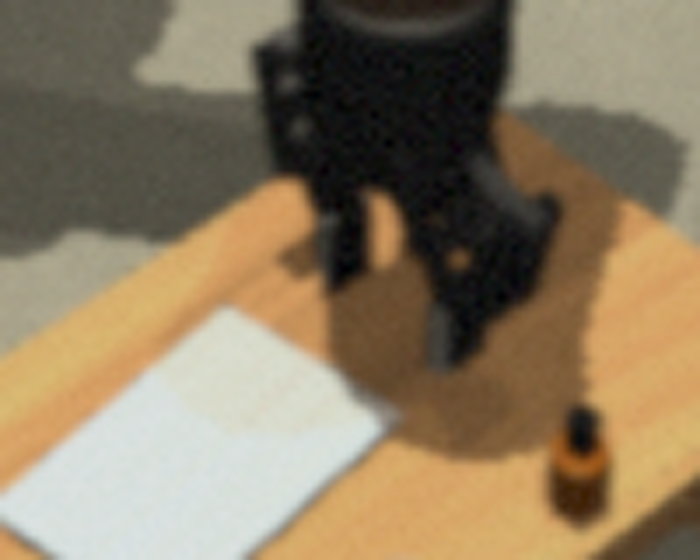

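The fingertips (crop at 340,285 and 450,365) are just above the wood, with no contact force yet. I keep lowering in small steps.

```bash
python3 -m creep '[[[0.4,0,0,-0.005,0,0,0],[0.4,0,0,0,0,0,0]]]'; python3 -m creep '[[[0.4,0,0,-0.005,0,0,0],[0.4,0,0,0,0,0,0]]]'; python3 -m creep '[[[0.4,0,0,-0.005,0,0,0],[0.4,0,0,0,0,0,0]]]'
```

```text
clock: 6.05
ee_pos: [0.5097, 0.1104, 0.0668]
eef_rot: [[-1.0, 0.03, 0.0], [0.03, 1.0, 0.0], [-0.0, 0.0, -1.0]]
wrist_force: [-1.2, -0.1, 4.5]
width: 0.0514
clock: 6.3
ee_pos: [0.5098, 0.1104, 0.0668]
eef_rot: [[-1.0, 0.03, 0.001], [0.03, 1.0, -0.0], [-0.001, -0.0, -1.0]]
wrist_force: [-3.7, 0.6, 11.6]
width: 0.0514
clock: 6.55
ee_pos: [0.5098, 0.1104, 0.0668]
eef_rot: [[-1.0, 0.029, 0.001], [0.029, 1.0, -0.0], [-0.001, -0.0, -1.0]]
wrist_force: [-6.1, 0.5, 17.2]
width: 0.0514
```

The ledge is at TCP z 0.0668. I raise about 2 mm and start pushing.

```bash
python3 -m creep '[[[0.4,0,0,0.022,0,0,0],[0.4,0,0,0,0,0,0],[0.4,-0.001,-0.04,0,0,0,0],[0.4,-0.001,-0.04,0,0,0,0],[0.4,-0.001,-0.04,0,0,0,0],[0.4,-0.001,-0.04,0,0,0,0],[0.4,-0.001,-0.04,0,0,0,0],[0.4,-0.001,-0.04,0,0,0,0],[0.4,-0.001,-0.04,0,0,0,0],[0.4,-0.001,-0.04,0,0,0,0],[0.4,0,0,0,0,0,0]]]'
cat > look.py <<'E'
from h import *
from cell import cams,robot
import sys
LC=np.array([.529,.0205]);a=np.radians(-1.6);X=np.array([np.cos(a),np.sin(a)]);Y=np.array([-X[1],X[0]])
for n,b in(('top',(246,165,120,50)),('scene',(150,180,150,110))):
    p=cams.snapshot(n);cv2.imwrite(f'pics/{n}_{sys.argv[1]}.png',cv2.resize(p['image'][130:310,120:400,::-1] ,None,fx=2.6,fy=2.6,interpolation=cv2.INTER_CUBIC))
    np.savez(f'{n}_{sys.argv[1]}.npz',**{k:p[k] for k in('image','range_z','vfov','cx','cy','pose')})
    P=cloud(p);im=cv2.cvtColor(p['image'],cv2.COLOR_RGB2HSV).astype(int)
    m=np.zeros(P.shape[:2],bool);m[b[1]:b[1]+b[3],b[0]:b[0]+b[2]]=1
    m&=(im[...,1]<70)&(im[...,2]>100)&(P[...,2]>.065)&(P[...,2]<.09)
    m=cv2.morphologyEx(m.astype(np.uint8),cv2.MORPH_OPEN,np.ones((3,3)))
    r,_=rect(p,m,.076);d=np.array(r[0])/1000-LC
    print(n,r,'xL,yL',(d@X*1000).round(1),(d@Y*1000).round(1))
s=robot.read_state();d=s['ee_pos'][:2]-LC;print(s['clock'],s['ee_pos'].round(4),'tcpL',d@X*1000,d@Y*1000,s['wrist_force'].round(1))
E
python3 look.py a
```

```text
clock: 7.92
ee_pos: [0.5077, 0.0456, 0.0687]
eef_rot: [[-1.0, 0.031, -0.001], [0.031, 1.0, -0.0], [0.001, -0.0, -1.0]]
wrist_force: [-0.5, 0.9, 0.7]
width: 0.0511
top ((501.60198974609375, -31.698875427246094), (127.10502624511719, 86.23539733886719), 88.1519546508789) xL,yL -25.9 -52.9
scene ((499.55780029296875, -31.211181640625), (133.81594848632812, 87.66710662841797), 88.33405303955078) xL,yL -28.0 -52.5
8.025 [0.5078 0.0461 0.0687] tcpL -21.8668684903212 25.018182678632808 [-0.8  0.5 -0.2]
```

View pics/scene_a.png

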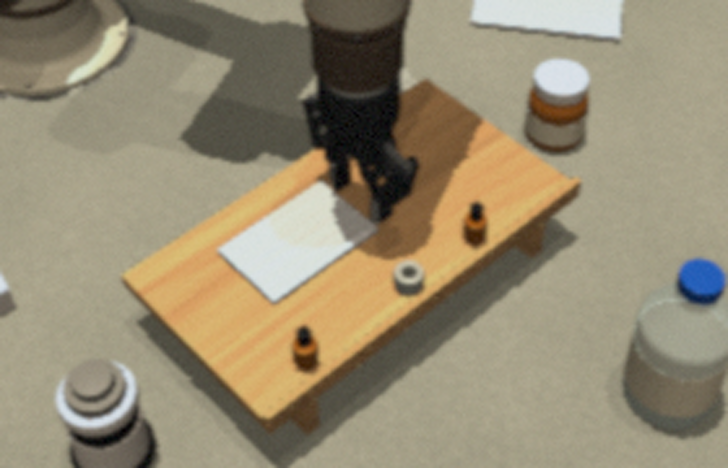

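The plate is squared to the ledge (88.2° against 88.4°) with both fingertips on its far end, and nothing else has moved. I continue at a slight slant so the plate comes closer to the reader's centre line.

```bash
python3 -m creep '[[[0.4,0.004,-0.02,0,0,0,0],[0.4,0.008,-0.04,0,0,0,0],[0.4,0.008,-0.04,0,0,0,0],[0.4,0.008,-0.04,0,0,0,0],[0.4,0.008,-0.04,0,0,0,0],[0.4,0.008,-0.04,0,0,0,0],[0.4,0.008,-0.04,0,0,0,0],[0.4,0.008,-0.04,0,0,0,0],[0.4,0.008,-0.04,0,0,0,0],[0.4,0.008,-0.04,0,0,0,0],[0.4,0,0,0,0,0,0]]]'
python3 look.py b
```

```text
clock: 9.4
ee_pos: [0.5232, -0.0304, 0.0686]
eef_rot: [[-1.0, 0.031, -0.0], [0.031, 1.0, -0.0], [0.0, -0.0, -1.0]]
wrist_force: [0.0, 0.4, -0.3]
width: 0.0513
top ((516.5746459960938, -109.14794921875), (123.92530822753906, 86.22248840332031), 88.13668060302734) xL,yL -8.8 -129.9
scene ((514.4544677734375, -107.02690124511719), (133.34133911132812, 88.0086441040039), 87.98345184326172) xL,yL -11.0 -127.9
9.5 [ 0.523  -0.0299  0.0686] tcpL -4.54674498719259 -50.584123728135616 [ 0.  -0.3 -0.4]
```

View pics/scene_b.png

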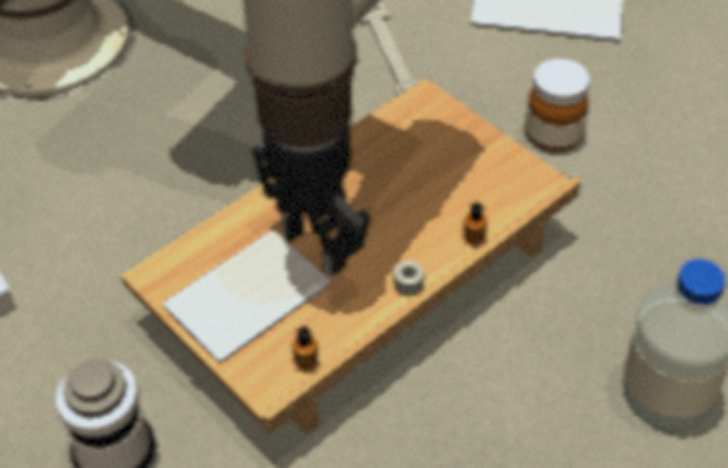

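```bash
python3 -m creep '[[[0.4,0.008,-0.04,0,0,0,0],[0.4,0.008,-0.04,0,0,0,0],[0.4,0.008,-0.04,0,0,0,0],[0.4,-0.001,-0.03,0,0,0,0],[0.4,-0.001,-0.02,0,0,0,0],[0.4,0,-0.01,0,0,0,0],[0.4,0,0,0,0,0,0]]]'
python3 look.py c
```

```text
clock: 10.38
ee_pos: [0.5275, -0.0659, 0.0688]
eef_rot: [[-1.0, 0.03, -0.0], [0.03, 1.0, -0.0], [0.0, -0.0, -1.0]]
wrist_force: [0.5, 1.2, -0.3]
width: 0.0514
top ((520.7169799804688, -145.69625854492188), (120.98336029052734, 86.19207000732422), 88.32239532470703) xL,yL -3.6 -166.4
scene ((519.2040405273438, -142.31011962890625), (131.55282592773438, 88.47554779052734), 87.98541259765625) xL,yL -5.2 -163.0
10.475 [ 0.5275 -0.0657  0.0688] tcpL 0.9494779982606482 -86.17038853475597 [ 0.5 -0.4 -0.2]
```

View pics/top_c.png

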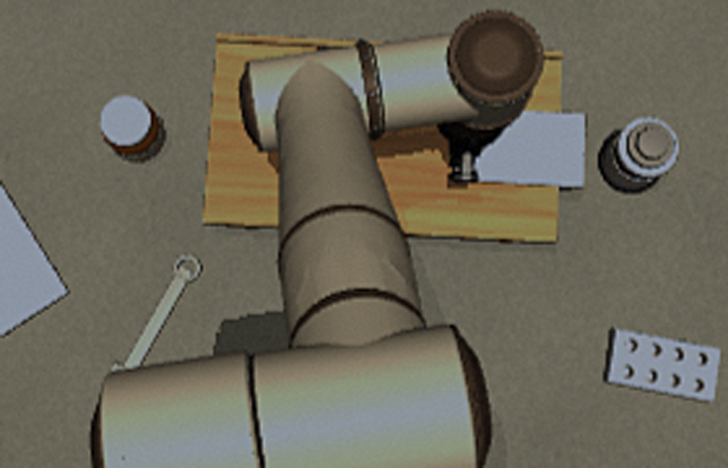

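Run:
```python
from h import *
# overhang: plate leading edge vs ledge end, both views, corner fits
LC=np.array([.529,.0205]);a=np.radians(-1.6);X=np.array([np.cos(a),np.sin(a)]);Y=np.array([-X[1],X[0]])
for n in('top','scene'):
    p=dict(np.load(f'{n}_c.npz'));P=cloud(p);L=(P[...,:2]-LC);x=L@X;y=L@Y;im=cv2.cvtColor(p['image'],cv2.COLOR_RGB2HSV).astype(int)
    pl=(abs(P[...,2]-.076)<.007)&(im[...,1]<70)&(y<-.1)&(y>-.26)&(abs(x)<.06)&(im[...,2]>100)
    wd=(abs(P[...,2]-.07)<.006)&(im[...,1]>90)&(y<-.1)&(y>-.24)
    print(n,'plate lead',[y[pl&(abs(x-c)<.006)].min().round(4) for c in(-.03,-.01,.01,.025)],'x',x[pl].min().round(3),x[pl].max().round(3),'wood end',[y[wd&(abs(x-c)<.006)].min().round(4) for c in(-.09,-.07,.06,.08)])
```

```text
top plate lead [np.float64(-0.2269), np.float64(-0.2269), np.float64(-0.2263), np.float64(-0.2256)] x -0.047 0.041 wood end [np.float64(-0.1971), np.float64(-0.1999), np.float64(-0.1992), np.float64(-0.1995)]
scene plate lead [np.float64(-0.2287), np.float64(-0.2285), np.float64(-0.2287), np.float64(-0.2287)] x -0.054 0.039 wood end [np.float64(-0.2008), np.float64(-0.2004), np.float64(-0.2012), np.float64(-0.2006)]
```

The picture shows the plate's end (crop 583,150) past the ledge's end (560). The overhang is about 27.5–28.5 mm and the plate is straight. I push 1.5 mm more, then back off and rise.

```bash
python3 -m creep '[[[0.4,0,-0.008,0,0,0,0],[0.4,0,0,0,0,0,0],[0.4,0.001,0.03,0,0,0,0],[0.4,0.002,0.07,0,0,0,0],[0.4,0,0.05,0,0,0,0],[0.4,0,0,0.2,0,0,0],[0.4,0,0,0.25,0,0,0],[0.6,0,0,0.2,0,0,0],[1,0,0,0,0,0,0]]]'
python3 look.py d
python3 - <<'E'
from h import *
LC=np.array([.529,.0205]);a=np.radians(-1.6);X=np.array([np.cos(a),np.sin(a)]);Y=np.array([-X[1],X[0]])
for n in('top','scene'):
    p=dict(np.load(f'{n}_d.npz'));P=cloud(p);L=(P[...,:2]-LC);x=L@X;y=L@Y
    r=(abs(x)<.06)&(abs(y+.295)<.06)&(P[...,2]<.2)
    print(n,'zmax',P[r][:,2].max())
    for lo,hi in((.091,.101),(.102,.112),(.113,.126)):
        m=r&(P[...,2]>lo)&(P[...,2]<hi)
        if m.sum()>5: print(lo,m.sum(),P[m].mean(0).round(4),((P[m].max(0)+P[m].min(0))/2).round(4),np.ptp(P[m],axis=0).round(3),np.median(P[m][:,2]).round(4))
    for b in((.081,.13),):
        pass
E
```

```text
clock: 11.6
ee_pos: [0.5302, -0.0362, 0.2025]
eef_rot: [[-1.0, 0.029, 0.008], [0.029, 1.0, 0.001], [-0.008, 0.001, -1.0]]
wrist_force: [-0.2, -0.5, 0.1]
width: 0.017
top ((520.5924682617188, -142.48092651367188), (129.19676208496094, 85.95425415039062), 87.5948715209961) xL,yL -3.9 -163.2
scene ((518.7332763671875, -143.376220703125), (131.3895721435547, 88.36093139648438), 88.59148406982422) xL,yL -5.7 -164.1
11.7 [ 0.5277 -0.0366  0.1986] tcpL 0.33651283054848746 -57.13774509535507 [-0.4  0.7 -0.1]
top zmax 0.12429586723215547
0.091 156 [ 0.5161 -0.2682  0.0959] [ 0.5205 -0.2727  0.0961] [0.066 0.067 0.01 ] 0.0957
0.102 121 [ 0.5164 -0.2718  0.1072] [ 0.5197 -0.2731  0.1071] [0.05  0.049 0.01 ] 0.1071
0.113 121 [ 0.5193 -0.2732  0.1176] [ 0.5168 -0.2737  0.1187] [0.048 0.033 0.011] 0.1176
scene zmax 0.12361878905416723
0.091 255 [ 0.5333 -0.2806  0.0965] [ 0.5218 -0.2746  0.096 ] [0.066 0.067 0.01 ] 0.0967
0.102 209 [ 0.5275 -0.2778  0.1082] [ 0.5197 -0.2753  0.107 ] [0.053 0.051 0.01 ] 0.1086
0.113 196 [ 0.5213 -0.2755  0.1185] [ 0.5202 -0.2756  0.1183] [0.035 0.036 0.011] 0.1186
```

View pics/scene_d.png

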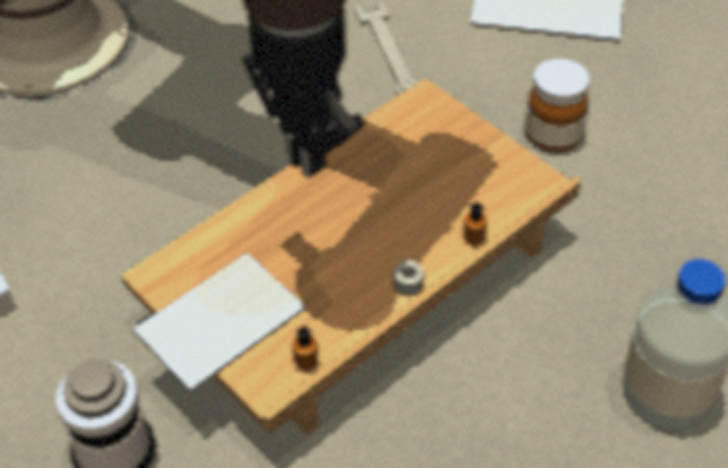

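The plate is flat and straight with about 29 mm overhang, and nothing else has moved. Next is the button at (0.520, −0.2745), top at about 0.118, pressed with the fingers shut.

```bash
python3 -m creep '[[[1,-0.008,-0.238,0,0,0,0],[1,-0.008,-0.238,0,0,0,0],[1,-0.008,-0.238,0,0,0,0],[1,-0.008,-0.238,0,0,0,0],[1,-0.008,-0.238,0,0,0,0],[1,0,0,-0.15,0,0,0],[1,0,0,-0.15,0,0,0],[1,0,0,0,0,0,0],[1,0,0,0,0,0,0]]]'
python3 look.py e
```

```text
clock: 12.82
ee_pos: [0.5206, -0.2752, 0.1389]
eef_rot: [[-1.0, 0.029, -0.0], [0.029, 1.0, -0.001], [0.0, -0.001, -1.0]]
wrist_force: [-0.2, -0.1, 0.5]
width: 0.0
top ((523.0040893554688, -89.29756164550781), (20.630615234375, 80.55370330810547), 85.83956146240234) xL,yL -2.9 -109.9
scene ((518.95654296875, -143.76678466796875), (130.6196746826172, 87.89533233642578), 88.59149169921875) xL,yL -5.5 -164.5
12.925 [ 0.5211 -0.2752  0.1399] tcpL 0.31468982542548246 -295.8034495142568 [-0.9 -0.4  0.2]
```

View pics/scene_e.png

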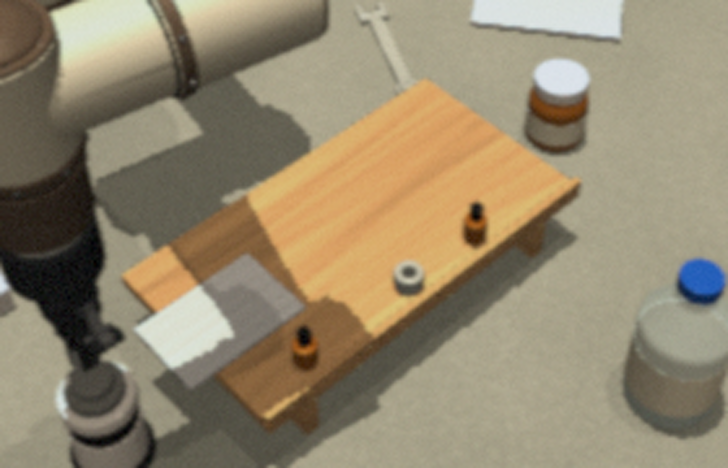

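The fingers are right over the button (crop 92,370). I press down in small steps.

```bash
python3 -m creep '[[[1,0,0,-0.06,0,0,0],[1,0,0,-0.03,0,0,0],[1,0,0,0,0,0,0]]]';  python3 -m creep '[[[1,0,0,-0.015,0,0,0],[1,0,0,0,0,0,0],[1,0,0,0,0,0,0]]]'; python3 -m creep '[[[1,0,0,-0.01,0,0,0],[1,0,0,0,0,0,0]]]'; python3 -m creep '[[[1,0,0,-0.01,0,0,0],[1,0,0,0,0,0,0]]]'
```

```text
clock: 13.3
ee_pos: [0.5197, -0.275, 0.12]
eef_rot: [[-1.0, 0.03, -0.002], [0.03, 1.0, 0.0], [0.002, 0.0, -1.0]]
wrist_force: [-0.5, -1.1, -0.0]
width: 0.0002
clock: 13.68
ee_pos: [0.5205, -0.2753, 0.1181]
eef_rot: [[-1.0, 0.03, 0.001], [0.03, 1.0, -0.0], [-0.001, -0.0, -1.0]]
wrist_force: [-0.4, 0.6, 1.0]
width: 0.0002
clock: 13.92
ee_pos: [0.5204, -0.2753, 0.1159]
eef_rot: [[-1.0, 0.03, 0.001], [0.03, 1.0, -0.0], [-0.001, -0.0, -1.0]]
wrist_force: [-0.7, 0.1, 2.7]
width: 0.0
clock: 14.18
ee_pos: [0.5205, -0.2753, 0.1139]
eef_rot: [[-1.0, 0.03, 0.001], [0.03, 1.0, -0.0], [-0.001, -0.0, -1.0]]
wrist_force: [0.6, -0.8, 3.0]
width: -0.0003
```

Contact was at about 0.1185, and the force is rising like a spring. I continue to the stop.

```bash
python3 -m creep '[[[1,0,0,-0.01,0,0,0],[1,0,0,0,0,0,0]]]'; python3 -m creep '[[[1,0,0,-0.008,0,0,0],[1,0,0,0,0,0,0]]]'
```

```text
clock: 14.42
ee_pos: [0.5205, -0.2753, 0.1121]
eef_rot: [[-1.0, 0.03, 0.001], [0.03, 1.0, -0.0], [-0.001, -0.0, -1.0]]
wrist_force: [0.4, -0.4, 5.8]
width: -0.0003
clock: 14.68
ee_pos: [0.5205, -0.2754, 0.112]
eef_rot: [[-1.0, 0.029, 0.001], [0.029, 1.0, -0.001], [-0.001, -0.001, -1.0]]
wrist_force: [-1.8, 1.9, 11.8]
width: 0.0001
```

The button is at its stop: z no longer falls while the force climbs to 12 N. I release it, rise and move aside towards −y.

```bash
python3 -m creep '[[[1,0,0,0.03,0,0,0],[1,0,0,0.07,0,0,0],[1,0,0,0.25,0,0,0],[1,0,0,0.25,0,0,0],[1,-0.15,-0.2,0,0,0,0],[1,-0.15,-0.2,0,0,0,0],[1,-0.15,-0.2,0,0,0,0],[1,-0.15,-0.2,0,0,0,0],[1,0,0,0,0,0,0],[1,0,0,0,0,0,0]]]'
python3 look.py f;python3 - <<'E'
from h import *
LC=np.array([.529,.0205]);a=np.radians(-1.6);X=np.array([np.cos(a),np.sin(a)]);Y=np.array([-X[1],X[0]])
for n in('top','scene'):
    p=dict(np.load(f'{n}_f.npz'));P=cloud(p);L=(P[...,:2]-LC);x=L@X;y=L@Y;im=cv2.cvtColor(p['image'],cv2.COLOR_RGB2HSV).astype(int)
    pl=(abs(P[...,2]-.076)<.007)&(im[...,1]<70)&(y<-.1)&(y>-.26)&(abs(x)<.06)&(im[...,2]>70)
    print(n,'lead',[y[pl&(abs(x-c)<.006)].min().round(4) for c in(-.03,-.01,.01,.025)],'z in/out',np.median(P[pl&(y>-.15)][:,2]),np.median(P[pl&(y<-.205)][:,2]))
    r=(abs(x)<.06)&(abs(y+.295)<.06)&(P[...,2]<.13);print('button z',np.percentile(P[r][:,2],99))
    q=(abs(x)<.1)&(y>-.19)&(y<.19)&(P[...,2]>.084)&(P[...,2]<.2)
    k,lab,st,ce=cv2.connectedComponentsWithStats(q.astype(np.uint8))
    for i in range(1,k):
        if st[i,4]>8: print('obj',P[lab==i].mean(0).round(3))
E
```

```text
clock: 15.92
ee_pos: [0.3998, -0.435, 0.2298]
eef_rot: [[-1.0, 0.031, -0.001], [0.031, 1.0, 0.001], [0.001, 0.001, -1.0]]
wrist_force: [0.4, 0.2, -0.3]
width: -0.0001
top ((521.29833984375, -142.73602294921875), (129.38839721679688, 86.99149322509766), 88.13187408447266) xL,yL -3.1 -163.4
scene ((518.8088989257812, -143.6403350830078), (131.34970092773438, 87.85531616210938), 88.04682159423828) xL,yL -5.6 -164.4
16.025 [ 0.4006 -0.4344  0.23  ] tcpL -115.6389602677848 -458.35559081647943 [-1.1 -0.2  0.1]
top lead [np.float64(-0.2271), np.float64(-0.2269), np.float64(-0.2264), np.float64(-0.2284)] z in/out 0.07614600878395739 0.07594452169156207
button z 0.1215212350093074
obj [0.611 0.092 0.102]
obj [0.61  0.008 0.089]
obj [ 0.604 -0.115  0.103]
scene lead [np.float64(-0.2288), np.float64(-0.229), np.float64(-0.229), np.float64(-0.2296)] z in/out 0.07704347973973857 0.0770350369018935
button z 0.12035884957371444
obj [0.617 0.089 0.101]
obj [0.611 0.007 0.09 ]
obj [ 0.61  -0.12   0.102]
```

View pics/scene_f.png

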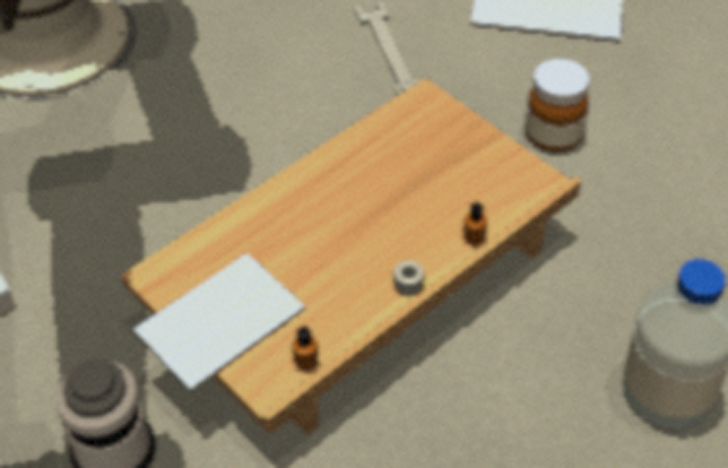

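View pics/top_f.png

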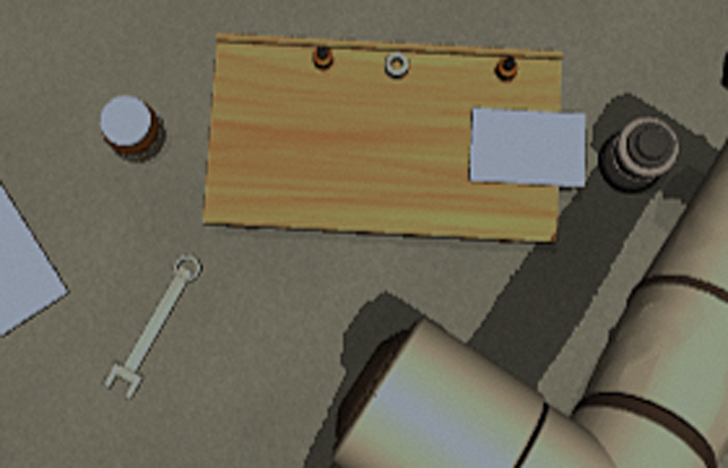

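Both pictures show the plate flat and square, about 28–29 mm past the ledge's end (top crop 583 against 560). The button is up, and every bystander in view stands where it was.

```bash
python3 -c "
from cell import robot
print(robot.job_done())"
```

```text
the job is handed in; nothing more can be done
None
```

I pushed the plate along the ledge with two spread fingertips on its far end until its coded end stuck out, then pressed the reader's button to its stop and let go. I handed the job in at about 16 s, with the arm moved clear.

**Plate:** It started turned about 7° from the ledge and squared up in the push; I also shifted it about 20 mm sideways, towards the reader's line. In the last checks:
- **Straight:** it is within about 0.4° of the ledge.
- **Flat:** the top is at the same height on and off the ledge, 76–77 mm.
- **Overhang:** the cameras disagree slightly. The plate's measured centre gives about 28.4 mm from the top view and 29.4 mm from the scene view. The leading-edge pixels give about 27 and 29 mm.

**Button:** The travel was about 6 mm, from contact near 118 mm to a stop at 112 mm, where the force rose to 12 N. I judged the press from that, since the state gives no direct button reading. After release the button's top was back at its first height.

**Everything else:** The vials and the collar measured where they started, to within a few mm in the scene view. The jar and wrench looked unmoved in the pictures. The rack was mostly out of view in the last pictures, so I did not check it then, but the arm never came down near it.

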